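Probe the lagging of a pipe and set the marker to the reading

ROBOT

A 7-joint arm with a two-finger parallel gripper is mounted at the origin on a cart in front of the work surface, level with it; the furniture and walls round the work are solid. World frame = base frame: x ahead of the robot, y to its left, z up, the work surface at z = 0. Lengths are in m, angles in degrees, forces in N, time in s.
With the tool pointing down it reaches from about 0.425 to 0.875 m from the base axis. Payload 4.7 kg.
Tool frame: the origin (TCP) lies at the very end of the fingers, on their centre line; the grasp point (between the pads) lies 19 mm behind it (env.grip_point_offset is the distance from the TCP to the grasp point, in m); z points along the fingers, y is the line along which they close (so a half turn about z gives the same grasp; the last joint's range is limited). The gripper opens to 87 mm and grips with 3 to 60 N. Pads are 19 mm wide; open, the fingers measure 117 mm over their backs; the gripper's body (75 mm by 190 mm) begins 51 mm behind the grasp point.
Start: joints at [-69.952, 18.392, -4.016, 83.108, 1.295, 78.541, -3.26], TCP at [0.214, 0.614, 0.223] pointing down, gripper open.
Joint ranges: [-163.93, 163.93], [-17.29, 119.83], [-79.2, 71.16], [3.27, 140.29], [-89.18, 269.18], [5.43, 117.66], [-154.24, 154.24]. Speed limits (degrees/s): [147.25, 147.25, 180, 180, 180, 180, 180].

INTERFACE

Orientations are given as [roll, pitch, yaw] about the fixed x, y, z axes, in that order (R = Rz(yaw) Ry(pitch) Rx(roll)).
In Python, from cell import env gives the robot as it stands.
- The arm moves only by the tool jog_arm, never from a script. Its argument "motion" is a list of rows, each an object of numbers: "x", "y", "z": the shift along the tool's x, y, z in cm; "ax", "ay", "az": the turn, a rotation vector about the tool's x, y, z in degrees. In form: [{"x": .., "y": .., "z": .., "ax": .., "ay": .., "az": ..}, ...]. A call has exactly 5 rows; each row shifts and turns the commanded pose from where the row before left it, along the tool's axes as they then stand; what a row does not reach is not made up. A row lasts 1/10 s, in which the tool goes at most 50 mm and 8.59 degrees, less where a joint would pass 70% of its speed; a pose out of reach is approached as far as the arm can. A call is refused whole if a number of a shift passes 5 or a number of a turn 8.59, either way. A call with a gripper value outside its range is refused whole. "claw" is the gripper command: -1 is shut, 1 is fully open, values between are in proportion, set as the call begins (left out, the last holds). The fingers move at their own pace and stop on an object; "squeeze" is the grip in N (left out, the last holds). Time passes only in rows, so rows that do not move let the fingers close, or fill a call up. It gives the time, the measured TCP pose, the force, the opening and the grip force at its end, in the units of the state.
- env.get_obs(): the state, without advancing time (a new reading comes with each control period).
- env.read_camera(name): name is "side" or "top"; returns the picture (400x640x3 uint8, red, green, blue); there is no depth.
- env.camera_params(name): a dict with "fx", "fy", "cx", "cy" (pixels), "extrinsics" (4x4, takes a point from world to camera coordinates). Camera axes: x right, y up, looking along -z (the intrinsics and any distortion apply to the point x, -y, -z); pixel columns grow to the right and rows downward; lengths in m; the calibration is good to about 2 mm. A picture is of the moment at which its call begins. camera_params takes no time and is no camera call.
- env.sign_off(): hands the job in; it is judged then, once.
The state is a dict: "time_s": time; "qpos": joint angles; "joint_velocities": joint speeds; "effort": joint torques, N m; "tool_pos": TCP position; "tool_rot": TCP orientation; "force": force on the tool from outside, world axes, zero at the start; "wrist_torque": the same for the moment, N m; "grip_width": finger opening in m; "grasp_force": force on a finger pad.
Only numpy, scipy, OpenCV 4.12 (cv2) and the standard library are available. Lean on these libraries where they do the work, as an engineer would, in place of code of your own. Each camera call takes 0.05 s, during which the arm holds its last target. There are 200 camera calls.

TASK

Find out how thick the lagging on the strapped pipe is: push the needle tester's round cap down, gently, until you feel the needle stand on the copper inside, hold it there for about half a second with a light push (about a kilogram on the cap, never so hard that the needle is forced), and let the cap spring back up. The black drag pointer under the window stays at the greatest depth: slide the ribbed metal tab along the scale until its centre line stands level with the pointer, let go, and leave the things lying around where they are.

Things in the scene. Friction and masses are not known exactly. Their poses are not given: they have to be found in the camera images.
- tester: Needle tester, fixed on the worktop: dark steel base plate 168 x 136 x 8 mm. Origin amid its underside, on the worktop; x points from the scale to the column, y along the scale, z up. A grey arm (top at 106 mm, steel bush to 112 mm) on a column carries the upright needle with its cap at x = +38 mm, y = 0.
- lagged_pipe: Pipe in white lagging, 44 mm thick and 120 mm long, strapped on the base under the needle and part of the tester; origin at its centre, 36 mm above the worktop (lagging top at 58 mm), y along it. A copper tube lies unseen inside, at an unknown depth.
- cap_top (a point): Centre of the top face of the round black push cap (30 mm across, 10 mm thick) over the arm, 158 mm above the worktop when up; it moves straight down. At the tester's x = +38 mm, y = 0.
- cap (a joint): How far the cap is pushed down, m: 0 up, 0.034 at most. A spring (2.4 N at the top, 80 N/m) brings it back up. It carries the needle along until that stops on the copper, unseen, with the cap 10 to 22 mm down; from there it goes on against a second spring as well, of 2.4 N preload and 4.5 N per mm, which squeezes the needle onto the copper.
- needle: Steel needle under the cap; origin at its tip, z up. The tip stands 61 mm above the worktop when up, 3 mm over the lagging, which hardly resists it. To read true it must stand on the copper with more than 4 N; more than 16 N on the needle bends it.
- scale_mid (a point): Middle of the top of the grey scale housing, 36 x 130 mm and 42 mm high, which lies along the tester's y at x = -62 mm. The rear half of its top has a clear window (to height 50 mm) over the pointer; the tab runs along its front half.
- pointer (a joint): Reading of the drag pointer, m along the scale: 3 times the greatest depth the needle has travelled; 0 at the start, and it stays there when the needle goes up. Nothing else moves it (it is under the window).
- pointer_mark (a point): Middle of the black pointer blade (13 x 5 mm) under the window on the scale; it travels along the tester's +y as the reading grows, from y = -45 mm.
- tab (a joint): Place of the tab along the scale, m, in the same measure as the pointer (0 to 0.09, growing along the tester's +y; equal values stand level). It starts near the upper end; it slides with a friction of about 1.5 N and stays where it is left.
- tab_mark (a point): Point on the centre line of the tab at its foot, 45 mm above the worktop, on the window side; y along the scale, z up. The tab is a ribbed metal upright 16 mm (x) by 12 mm (y), reaching to 70 mm above the worktop, on a foot 22 mm long in y and 4 mm thick; its middle lies 8.5 mm to the -x side of this point.
- masking_tape: Bystander: roll of masking tape, 92 mm across, lying flat behind the tester; origin under its centre.
- foam_offcut3: Bystander: short foam pipe offcut, 77 mm long; origin under its centre.
- marker: Bystander: felt marker, 131 mm long, lying in front of the tester; origin under its centre.
- box_cutter: Bystander: yellow box cutter, 175 mm long, lying behind the tester; origin under its centre.
- copper_tube2: Bystander: bare copper tube, 130 mm long, lying behind the tester; origin under its centre.
- scraper: Bystander: scraper with a wooden handle, 160 mm long, behind and left of the tester; origin under its centre.

How it is judged:
By the outcome, as a careful person would: the job done as asked, in the order asked, and still so for the second after the job is handed in, with the robot touching nothing.
It also fails if it takes over 61 s, if anything falls off the work surface, if the arm or the gripper's body presses on something with over 40 N, if the wrist force passes 120 N, or if a joint passes its speed limit or range.

## Working session

There is one attempt and no reset: what is moved stays moved. The work goes in short steps, Python scripts to look and compute and a tool call to move; the robot and the scene stay as the last step left them, time stands still between calls to the robot, and variables do not carry over. Pictures are saved under pics/ and viewed, at most 10 in all, crops included, and the job is handed in when it is done.

Besides the shell and the picture viewer there is one more tool, called after ">>>" as name(argument=value, ...), one argument or row to a line, values as JSON. jog_arm: Moves the arm, as the interface text tells. Its arguments: {"type":"object","properties":{"motion":{"type":"array"},"claw":{"type":"number"},"squeeze":{"type":"number"}},"required":["motion"]}

```bash
mkdir -p pics
python3 - <<'E'
from cell import env
import cv2
for n in("top","side"):
    cv2.imwrite(f"pics/{n}0.png",env.read_camera(n)[:,:,::-1])
    p=env.camera_params(n);print(n,p)
o=env.get_obs();print(o)
E
```

```text
top {'fx': 401.0602093221056, 'fy': 401.0602093221056, 'cx': 326.0278813821295, 'cy': 200.5471053432809, 'extrinsics': array([[ 5.25491128e-04, -9.99895064e-01, -1.44770529e-02,
         1.32962798e-01],
       [ 9.94575912e-01, -9.83200395e-04,  1.04008602e-01,
        -5.83820526e-01],
       [-1.04011922e-01, -1.44531837e-02,  9.94471028e-01,
        -1.00932975e+00],
       [ 0.00000000e+00,  0.00000000e+00,  0.00000000e+00,
         1.00000000e+00]])}
side {'fx': 396.40632537532485, 'fy': 396.40632537532485, 'cx': 321.5085254238475, 'cy': 201.7649877680919, 'extrinsics': array([[ 0.89971125, -0.43591415,  0.02232776, -0.4347092 ],
       [ 0.16273968,  0.38247505,  0.9095211 , -0.22981338],
       [-0.40501293, -0.81467275,  0.41505763, -0.84813645],
       [ 0.        ,  0.        ,  0.        ,  1.        ]])}
{'time_s': 0.1, 'qpos': array([-69.95241359,  18.43409948,  -4.01674531,  83.16965986,
         1.29308422,  78.54058272,  -3.26090863]), 'joint_velocities': array([ 0.01311252, -0.10167086, -0.03380831, -0.01815177, -0.10202001,
       -0.03978487, -0.15381089]), 'effort': array([-7.29861422e-04, -4.92567551e+01, -4.06101560e-01, -3.13399923e+01,
       -6.43468439e-02,  3.95039935e-02,  6.10413053e-05]), 'tool_pos': array([0.21404433, 0.6132079 , 0.22156381]), 'tool_rot': array([-1.79900791e+02,  3.29133186e-03,  1.60761911e+02]), 'force': array([-0.03679232, -0.74012997, -0.3948835 ]), 'wrist_torque': array([-0.03571063, -0.01285782,  0.00341954]), 'grasp_force': 0.0, 'grip_width': 0.0867966310865273}
```

View pics/top0.png

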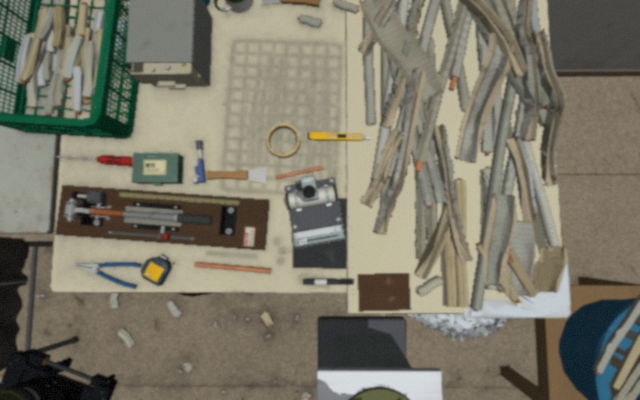

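View pics/side0.png

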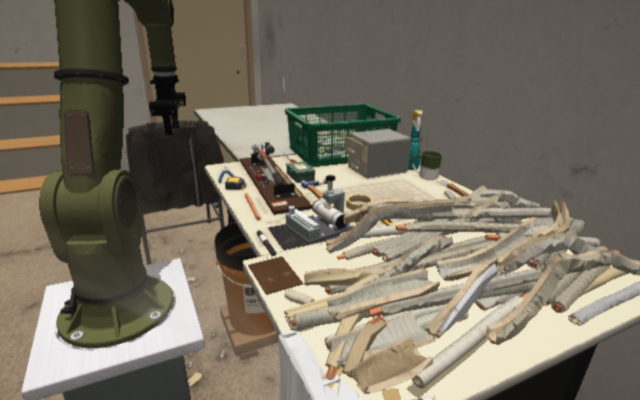

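The top view shows the tester at about (317,222), with its cap near (308,190) and the scale near (318,236). In the side view it is around (315,215). I'll take enlarged crops.

Run:
```python
import cv2,numpy as np
a=cv2.imread("pics/top0.png")[165:275,270:370];b=cv2.imread("pics/side0.png")[165:255,255:355]
a=cv2.resize(a,(400,440),interpolation=cv2.INTER_CUBIC);b=cv2.resize(b,(400,360),interpolation=cv2.INTER_CUBIC)
b=cv2.copyMakeBorder(b,0,80,0,0,0);cv2.imwrite("pics/c0.png",np.hstack([a,b]))
```

```text
(no output)
```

View pics/c0.png

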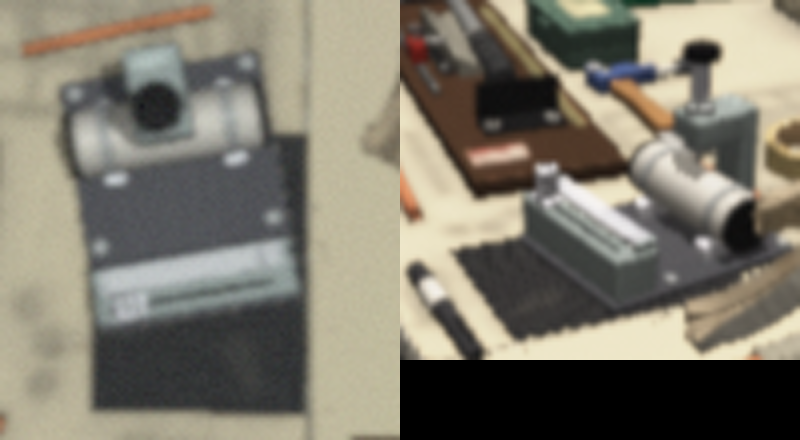

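```bash
cat > h.py <<'E'
import numpy as np,cv2
from cell import env
from scipy.optimize import least_squares
def proj(P,n):
    c=env.camera_params(n);q=c["extrinsics"]@np.r_[P,1.]
    return np.array([c["cx"]+c["fx"]*q[0]/-q[2],c["cy"]-c["fy"]*q[1]/-q[2]])
def unproj(uv,z,n):
    return least_squares(lambda p:proj([p[0],p[1],z],n)-uv,[.6,0.]).x
def W(p,t):
    c,s=np.cos(t[2]),np.sin(t[2])
    return np.array([t[0]+c*p[0]-s*p[1],t[1]+s*p[0]+c*p[1],p[2]])
E
python3 - <<'E'
from h import *
A=[((38,0,158),(156,106)),((84,68,8),(63,88)),((84,-68,8),(258,55)),((-80,65,42),(97,325)),((-80,-65,42),(300,290)),((-44,65,42),(93,272)),((-44,-65,42),(290,243))]
obs=[(np.array(p)/1e3,np.array([270+u/4,165+v/4])-.4,"top") for p,(u,v) in A]
obs+=[(np.array([38,0,158])/1e3,np.array([330.4,177.1]),"side")]
f=lambda t:np.concatenate([proj(W(p,t),n)-uv for p,uv,n in obs])
r=least_squares(f,[.6,0,.15],loss="soft_l1");t=r.x
print(t,np.degrees(t[2]));print(f(t).reshape(-1,2).round(1))
np.save("t.npy",t)
print("cap",W((.038,0,.158),t))
c=unproj((308.6,191.1),.158,"top");print("cap top cam",c)
tt=unproj((270+126/4-.4,165+304/4-.4),.07,"top");print("tab",tt)
ts=unproj((255+145/4-.4,165+168/4-.4),.07,"side");print("tab side",ts)
R=np.array([[np.cos(t[2]),np.sin(t[2])],[-np.sin(t[2]),np.cos(t[2])]])
print(R@(tt-t[:2]),R@(ts-t[:2]))
E
```

```text
[0.55408115 0.16298772 0.16825395] 9.640241201180684
[[ 0.6  0.3]
 [-0.9 -0.6]
 [ 0.6 -0.9]
 [ 0.3  1.1]
 [-0.   1.2]
 [-1.   0.3]
 [ 0.  -1. ]
 [ 0.4 -0.9]]
cap [0.59154454 0.16935124 0.158     ]
cap top cam [0.59235145 0.1708213 ]
tab [0.48022    0.19390891]
tab side [0.47523966 0.19486788]
[-0.06764004  0.04285342] [-0.07238946  0.04463286]
```

>>> jog_arm(
  motion=[
    {"az": -7.2},
    {"az": -7.2},
    {"az": -7.2},
    {"az": -7.3},
    {},
  ],
  claw=-1,
  squeeze=10,
)

```text
$.motion[0]: bad value
```

>>> jog_arm(
  motion=[
    {"x": 0, "y": 0, "z": 0, "ax": 0, "ay": 0, "az": -7.2},
    {"x": 0, "y": 0, "z": 0, "ax": 0, "ay": 0, "az": -7.2},
    {"x": 0, "y": 0, "z": 0, "ax": 0, "ay": 0, "az": -7.2},
    {"x": 0, "y": 0, "z": 0, "ax": 0, "ay": 0, "az": -7.3},
    {"x": 0, "y": 0, "z": 0, "ax": 0, "ay": 0, "az": 0},
  ],
  claw=-1,
  squeeze=10,
)

```text
time_s: 0.6
tool_pos: [0.2142, 0.6134, 0.222]
tool_rot: [-179.9, -0.0, -170.3]
force: [-0.5, 0.1, 0.9]
grip_width: 0.0549
grasp_force: 0.0
```

>>> jog_arm(
  motion=[
    {"x": -2, "y": -3.33, "z": 0, "ax": 0, "ay": 0, "az": 0},
    {"x": -2, "y": -3.33, "z": 0, "ax": 0, "ay": 0, "az": 0},
    {"x": -2, "y": -3.33, "z": 0, "ax": 0, "ay": 0, "az": 0},
    {"x": -2, "y": -3.33, "z": 0, "ax": 0, "ay": 0, "az": 0},
    {"x": -2, "y": -3.33, "z": 0, "ax": 0, "ay": 0, "az": 0},
  ],
)

```text
time_s: 1.1
tool_pos: [0.3415, 0.4649, 0.2224]
tool_rot: [-180.0, -0.0, -170.5]
force: [1.1, -0.6, 0.6]
grip_width: 0.015
grasp_force: 0.0
```

>>> jog_arm(
  motion=[
    {"x": -2, "y": -3.33, "z": 0, "ax": 0, "ay": 0, "az": 0},
    {"x": -2, "y": -3.33, "z": 0, "ax": 0, "ay": 0, "az": 0},
    {"x": -2, "y": -3.33, "z": 0, "ax": 0, "ay": 0, "az": 0},
    {"x": -2, "y": -3.33, "z": 0, "ax": 0, "ay": 0, "az": 0},
    {"x": -2, "y": -3.33, "z": 0, "ax": 0, "ay": 0, "az": 0},
  ],
)

```text
time_s: 1.6
tool_pos: [0.468, 0.3176, 0.2225]
tool_rot: [180.0, -0.0, -170.5]
force: [0.8, -0.2, -0.1]
grip_width: 0.0008
grasp_force: 0.0
```

>>> jog_arm(
  motion=[
    {"x": -2, "y": -3.33, "z": 0, "ax": 0, "ay": 0, "az": 0},
    {"x": -2, "y": -3.33, "z": 0, "ax": 0, "ay": 0, "az": 0},
    {"x": -2, "y": -3.33, "z": 0, "ax": 0, "ay": 0, "az": 0},
    {"x": -2, "y": -3.33, "z": 0, "ax": 0, "ay": 0, "az": 0},
    {"x": 0, "y": 0, "z": 0, "ax": 0, "ay": 0, "az": 0},
  ],
)

```text
time_s: 2.1
tool_pos: [0.572, 0.1937, 0.2223]
tool_rot: [-179.8, 0.1, -171.1]
force: [1.2, -0.9, 0.2]
grip_width: 0.0004
grasp_force: 0.0
```

>>> jog_arm(
  motion=[
    {"x": -0.8, "y": -1.35, "z": 0, "ax": 0, "ay": 0, "az": 0},
    {"x": -0.8, "y": -1.35, "z": 0, "ax": 0, "ay": 0, "az": 0},
    {"x": 0, "y": 0, "z": 2, "ax": 0, "ay": 0, "az": 0},
    {"x": 0, "y": 0, "z": 2, "ax": 0, "ay": 0, "az": 0},
    {"x": 0, "y": 0, "z": 0, "ax": 0, "ay": 0, "az": 0},
  ],
)

```text
time_s: 2.6
tool_pos: [0.5871, 0.1767, 0.1796]
tool_rot: [-179.9, -0.3, -170.3]
force: [-1.1, 0.8, 0.2]
grip_width: 0.0005
grasp_force: 0.0
```

Run:
```python
from h import *
a=env.read_camera("top")[165:275,270:370,::-1];b=env.read_camera("side")[140:250,255:355,::-1]
cv2.imwrite("pics/c1.png",np.hstack([cv2.resize(i,(400,440),interpolation=cv2.INTER_CUBIC) for i in(a,b)]))
o=env.get_obs();print(o["tool_pos"],o["tool_rot"],o["force"],proj(o["tool_pos"],"side"),proj(o["tool_pos"],"top"))
```

```text
[0.58871238 0.17734667 0.18262346] [-1.79992506e+02 -3.22007792e-02 -1.70326509e+02] [ 0.28833505 -0.17658618  0.60525277] [328.96537076 167.47766441] [305.01929829 191.31647472]
```

View pics/c1.png

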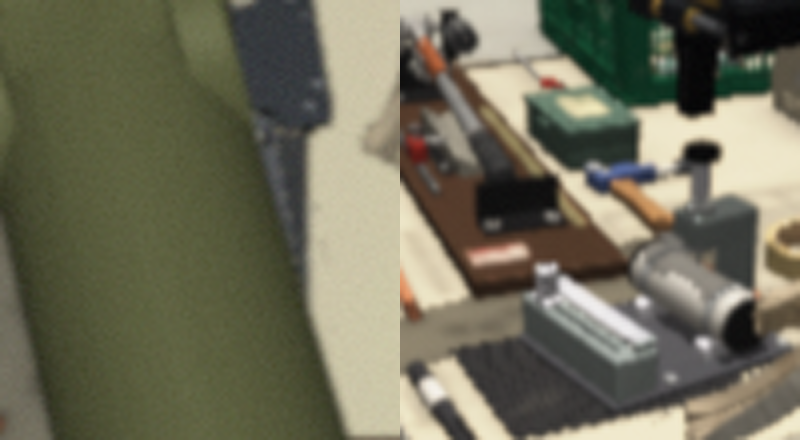

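The fingertips show above the cap in the side view, at crop (697,115), which matches the projected TCP. I'll shift 7 mm sideways and go down.

>>> jog_arm(
  motion=[
    {"x": -0.2, "y": -0.75, "z": 0, "ax": 0, "ay": 0, "az": 0},
    {"x": 0, "y": 0, "z": 0.7, "ax": 0, "ay": 0, "az": 0},
    {"x": 0, "y": 0, "z": 0.7, "ax": 0, "ay": 0, "az": 0},
    {"x": 0, "y": 0, "z": 0, "ax": 0, "ay": 0, "az": 0},
    {"x": 0, "y": 0, "z": 0, "ax": 0, "ay": 0, "az": 0},
  ],
)

```text
time_s: 3.2
tool_pos: [0.5918, 0.1703, 0.1683]
tool_rot: [180.0, -0.0, -170.3]
force: [0.0, -0.5, 1.2]
grip_width: 0.0006
grasp_force: 0.0
```

>>> jog_arm(
  motion=[
    {"x": 0, "y": 0, "z": 0.2, "ax": 0, "ay": 0, "az": 0},
    {"x": 0, "y": 0, "z": 0.3, "ax": 0, "ay": 0, "az": 0},
    {"x": 0, "y": 0, "z": 0.3, "ax": 0, "ay": 0, "az": 0},
    {"x": 0, "y": 0, "z": 0.2, "ax": 0, "ay": 0, "az": 0},
    {"x": 0, "y": 0, "z": 0, "ax": 0, "ay": 0, "az": 0},
  ],
)

```text
time_s: 3.7
tool_pos: [0.5919, 0.1701, 0.1585]
tool_rot: [180.0, -0.0, -170.3]
force: [-0.4, -0.3, 1.5]
grip_width: 0.0006
grasp_force: 0.9
```

>>> jog_arm(
  motion=[
    {"x": 0, "y": 0, "z": 0.2, "ax": 0, "ay": 0, "az": 0},
    {"x": 0, "y": 0, "z": 0.2, "ax": 0, "ay": 0, "az": 0},
    {"x": 0, "y": 0, "z": 0.2, "ax": 0, "ay": 0, "az": 0},
    {"x": 0, "y": 0, "z": 0.1, "ax": 0, "ay": 0, "az": 0},
    {"x": 0, "y": 0, "z": 0, "ax": 0, "ay": 0, "az": 0},
  ],
)

```text
time_s: 4.2
tool_pos: [0.592, 0.1702, 0.1515]
tool_rot: [180.0, 0.0, -170.3]
force: [-0.6, -1.2, 2.6]
grip_width: 0.0005
grasp_force: 1.2
```

>>> jog_arm(
  motion=[
    {"x": 0, "y": 0, "z": 0.05, "ax": 0, "ay": 0, "az": 0},
    {"x": 0, "y": 0, "z": 0.05, "ax": 0, "ay": 0, "az": 0},
    {"x": 0, "y": 0, "z": 0, "ax": 0, "ay": 0, "az": 0},
    {"x": 0, "y": 0, "z": 0, "ax": 0, "ay": 0, "az": 0},
    {"x": 0, "y": 0, "z": 0, "ax": 0, "ay": 0, "az": 0},
  ],
)

```text
time_s: 4.7
tool_pos: [0.592, 0.1702, 0.1506]
tool_rot: [180.0, 0.0, -170.3]
force: [-1.8, -0.6, 2.5]
grip_width: 0.0006
grasp_force: 1.3
```

>>> jog_arm(
  motion=[
    {"x": 0, "y": 0, "z": 0.05, "ax": 0, "ay": 0, "az": 0},
    {"x": 0, "y": 0, "z": 0.05, "ax": 0, "ay": 0, "az": 0},
    {"x": 0, "y": 0, "z": 0.02, "ax": 0, "ay": 0, "az": 0},
    {"x": 0, "y": 0, "z": 0, "ax": 0, "ay": 0, "az": 0},
    {"x": 0, "y": 0, "z": 0, "ax": 0, "ay": 0, "az": 0},
  ],
)

```text
time_s: 5.2
tool_pos: [0.592, 0.1702, 0.1494]
tool_rot: [180.0, 0.0, -170.3]
force: [-1.5, 0.3, 2.1]
grip_width: 0.0006
grasp_force: 1.4
```

>>> jog_arm(
  motion=[
    {"x": 0, "y": 0, "z": 0.05, "ax": 0, "ay": 0, "az": 0},
    {"x": 0, "y": 0, "z": 0.03, "ax": 0, "ay": 0, "az": 0},
    {"x": 0, "y": 0, "z": 0.02, "ax": 0, "ay": 0, "az": 0},
    {"x": 0, "y": 0, "z": 0, "ax": 0, "ay": 0, "az": 0},
    {"x": 0, "y": 0, "z": 0, "ax": 0, "ay": 0, "az": 0},
  ],
)

```text
time_s: 5.7
tool_pos: [0.5921, 0.1701, 0.1484]
tool_rot: [180.0, 0.0, -170.3]
force: [-0.5, -0.3, 2.5]
grip_width: 0.0007
grasp_force: 1.5
```

>>> jog_arm(
  motion=[
    {"x": 0, "y": 0, "z": 0.05, "ax": 0, "ay": 0, "az": 0},
    {"x": 0, "y": 0, "z": 0.03, "ax": 0, "ay": 0, "az": 0},
    {"x": 0, "y": 0, "z": 0.02, "ax": 0, "ay": 0, "az": 0},
    {"x": 0, "y": 0, "z": 0, "ax": 0, "ay": 0, "az": 0},
    {"x": 0, "y": 0, "z": 0, "ax": 0, "ay": 0, "az": 0},
  ],
)

```text
time_s: 6.2
tool_pos: [0.5921, 0.1702, 0.1474]
tool_rot: [180.0, 0.0, -170.3]
force: [-0.8, 0.0, 3.3]
grip_width: 0.0005
grasp_force: 1.5
```

>>> jog_arm(
  motion=[
    {"x": 0, "y": 0, "z": 0.05, "ax": 0, "ay": 0, "az": 0},
    {"x": 0, "y": 0, "z": 0.03, "ax": 0, "ay": 0, "az": 0},
    {"x": 0, "y": 0, "z": 0.02, "ax": 0, "ay": 0, "az": 0},
    {"x": 0, "y": 0, "z": 0, "ax": 0, "ay": 0, "az": 0},
    {"x": 0, "y": 0, "z": 0, "ax": 0, "ay": 0, "az": 0},
  ],
)

```text
time_s: 6.7
tool_pos: [0.5921, 0.1702, 0.147]
tool_rot: [180.0, 0.0, -170.3]
force: [-0.6, -0.3, 5.5]
grip_width: 0.0003
grasp_force: 3.0
```

>>> jog_arm(
  motion=[
    {"x": 0, "y": 0, "z": 0.05, "ax": 0, "ay": 0, "az": 0},
    {"x": 0, "y": 0, "z": 0.03, "ax": 0, "ay": 0, "az": 0},
    {"x": 0, "y": 0, "z": 0.02, "ax": 0, "ay": 0, "az": 0},
    {"x": 0, "y": 0, "z": 0, "ax": 0, "ay": 0, "az": 0},
    {"x": 0, "y": 0, "z": 0, "ax": 0, "ay": 0, "az": 0},
  ],
)

```text
time_s: 7.2
tool_pos: [0.5921, 0.1702, 0.1465]
tool_rot: [180.0, 0.0, -170.3]
force: [-3.3, -0.3, 8.2]
grip_width: 0.0003
grasp_force: 4.0
```

>>> jog_arm(
  motion=[
    {"x": 0, "y": 0, "z": 0.05, "ax": 0, "ay": 0, "az": 0},
    {"x": 0, "y": 0, "z": 0.03, "ax": 0, "ay": 0, "az": 0},
    {"x": 0, "y": 0, "z": 0, "ax": 0, "ay": 0, "az": 0},
    {"x": 0, "y": 0, "z": 0, "ax": 0, "ay": 0, "az": 0},
    {"x": 0, "y": 0, "z": 0, "ax": 0, "ay": 0, "az": 0},
  ],
)

```text
time_s: 7.7
tool_pos: [0.5921, 0.1702, 0.146]
tool_rot: [180.0, 0.0, -170.3]
force: [-3.2, -0.2, 10.0]
grip_width: 0.0004
grasp_force: 4.8
```

>>> jog_arm(
  motion=[
    {"x": 0, "y": 0, "z": 0, "ax": 0, "ay": 0, "az": 0},
    {"x": 0, "y": 0, "z": 0, "ax": 0, "ay": 0, "az": 0},
    {"x": 0, "y": 0, "z": 0, "ax": 0, "ay": 0, "az": 0},
    {"x": 0, "y": 0, "z": 0, "ax": 0, "ay": 0, "az": 0},
    {"x": 0, "y": 0, "z": 0, "ax": 0, "ay": 0, "az": 0},
  ],
)

```text
time_s: 8.2
tool_pos: [0.5921, 0.1701, 0.146]
tool_rot: [180.0, 0.0, -170.3]
force: [-3.0, 0.5, 9.5]
grip_width: 0.0004
grasp_force: 4.8
```

>>> jog_arm(
  motion=[
    {"x": 0, "y": 0, "z": -0.5, "ax": 0, "ay": 0, "az": 0},
    {"x": 0, "y": 0, "z": -0.5, "ax": 0, "ay": 0, "az": 0},
    {"x": 0, "y": 0, "z": -0.5, "ax": 0, "ay": 0, "az": 0},
    {"x": 0, "y": 0, "z": -1.5, "ax": 0, "ay": 0, "az": 0},
    {"x": 0, "y": 0, "z": -3, "ax": 0, "ay": 0, "az": 0},
  ],
)

```text
time_s: 8.7
tool_pos: [0.5903, 0.1694, 0.2028]
tool_rot: [-179.9, -0.3, -170.3]
force: [0.3, -0.1, -0.0]
grip_width: 0.0004
grasp_force: 0.0
```

Run:
```python
from h import *
def avg(n):return np.mean([env.read_camera(n)[:,:,::-1].astype(float) for _ in range(6)],0)
b=avg("side");a=avg("top");np.save("b1.npy",b);np.save("a1.npy",a)
f=lambda i:cv2.resize(np.clip(i,0,255).astype(np.uint8),(400,400),interpolation=cv2.INTER_CUBIC)
cv2.imwrite("pics/c2.png",np.hstack([f(a[215:265,280:330+0]),f(b[198:248,280:330])]))
o=env.get_obs();print(o["tool_pos"],o["force"])
t=np.load("t.npy")
for y in(-.045,-.012):print(proj(W((-.0525,y,.044),t),"side"),proj(W((-.0525,y,.044),t),"top"))
```

```text
[0.59174924 0.17001734 0.20398265] [0.89984839 0.24372551 0.02624512]
[313.45306512 224.58515322] [334.98076934 228.95388049]
[307.02127802 220.12480437] [322.1907349  231.13028732]
```

View pics/c2.png

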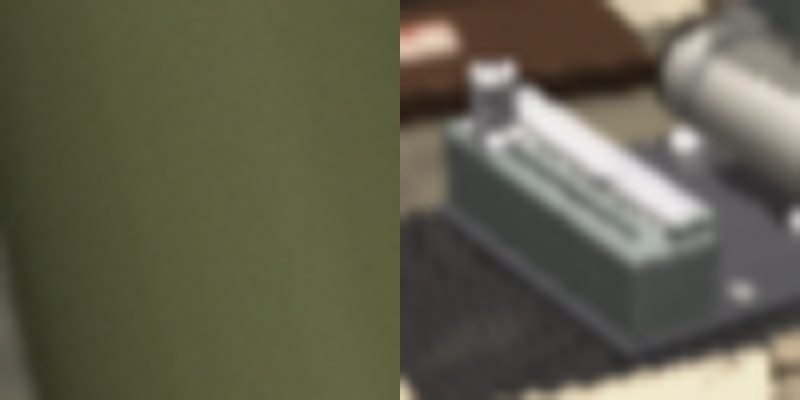

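In the side view the pointer is only a faint dark spot near crop (600,185), about pixel (305,221). The arm hides the scale from the top camera, so I'll swing it aside.

>>> jog_arm(
  motion=[
    {"x": 1, "y": 4, "z": 0, "ax": 0, "ay": 0, "az": 0},
    {"x": 1, "y": 4, "z": 0, "ax": 0, "ay": 0, "az": 0},
    {"x": 1, "y": 4, "z": 0, "ax": 0, "ay": 0, "az": 0},
    {"x": 1, "y": 4, "z": 0, "ax": 0, "ay": 0, "az": 0},
    {"x": 1, "y": 4, "z": 0, "ax": 0, "ay": 0, "az": 0},
  ],
  claw=-0.1,
)

```text
time_s: 9.8
tool_pos: [0.5083, 0.3602, 0.2045]
tool_rot: [180.0, 0.0, -170.3]
force: [0.7, 0.4, -0.2]
grip_width: 0.0324
grasp_force: 0.0
```

>>> jog_arm(
  motion=[
    {"x": 1, "y": 4, "z": 0, "ax": 0, "ay": 0, "az": 0},
    {"x": 1, "y": 4, "z": 0, "ax": 0, "ay": 0, "az": 0},
    {"x": 1, "y": 4, "z": 0, "ax": 0, "ay": 0, "az": 0},
    {"x": 0, "y": 0, "z": 0, "ax": 0, "ay": 0, "az": 0},
    {"x": 0, "y": 0, "z": 0, "ax": 0, "ay": 0, "az": 0},
  ],
)

```text
time_s: 10.3
tool_pos: [0.4583, 0.4732, 0.2039]
tool_rot: [-180.0, -0.0, -170.2]
force: [0.3, -1.4, -0.0]
grip_width: 0.0388
grasp_force: 0.0
```

Run:
```python
from h import *
def avg(n):return np.mean([env.read_camera(n)[:,:,::-1].astype(float) for _ in range(10)],0)
a=avg("top");np.save("a2.npy",a)
cv2.imwrite("pics/c3.png",cv2.resize(np.clip(a[215:260,280:350]*1.0,0,255).astype(np.uint8),(770,495),interpolation=cv2.INTER_CUBIC))
```

```text
(no output)
```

View pics/c3.png

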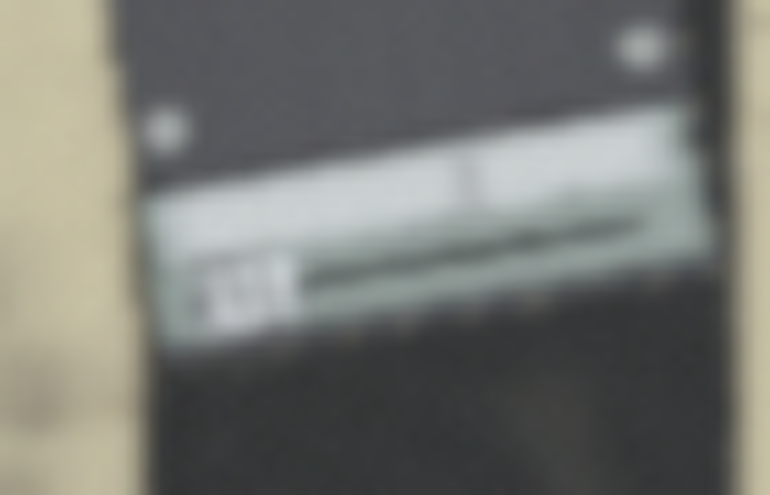

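The pointer now shows clearly at crop (465,183), about pixel (321.8,231.2). The tab is at crop (250,290).

```bash
cat > m.py <<'E'
from h import *
from scipy.ndimage import map_coordinates
def prof(g,x,z,ys,t):
    P=np.array([proj(W((x,y,z),t),"top") for y in ys]);return map_coordinates(g,[P[:,1],P[:,0]],order=3)
E
python3 - <<'E'
from m import *
g=np.load("a2.npy").mean(2);t=np.load("t.npy")
ys=np.arange(-75,76,1)/1e3
card=np.mean([prof(g,x,.044,ys,t) for x in(-.056,-.053,-.050)],0)
m=(ys>-.03)&(ys<.005)
w=np.clip(np.interp(ys[m],[-.028,.003],[np.median(card[m])]*2)-card[m]-3,0,None);print("pointer y mm",1e3*(w*ys[m]).sum()/w.sum())
d=np.gradient(np.mean([prof(g,x,.042,ys,t) for x in(-.076,-.065)],0))
print("housing ends",ys[:25][d[:25].argmax()],ys[-25:][d[-25:].argmin()])
print(card.round().astype(int))
tab=np.mean([prof(g,x,.07,ys,t) for x in(-.074,-.0705,-.067)],0);print(tab[100:145].round().astype(int))
E
```

```text
pointer y mm -11.598360517108945
housing ends -0.065 0.063
[133 116 101  87  76  71  70  73  80  89 101 114 127 140 152 161 170 177
 183 188 193 196 199 201 202 203 203 204 204 204 205 205 204 204 204 204
 204 204 203 203 203 203 203 204 204 204 204 204 205 205 205 205 205 205
 205 205 204 203 201 197 193 189 186 185 185 187 191 194 198 200 202 203
 204 204 204 204 204 205 205 205 205 204 204 205 205 205 205 204 204 204
 205 205 205 205 205 205 205 205 204 204 204 205 205 205 205 205 205 205
 205 204 204 203 203 203 204 204 204 204 204 204 204 204 204 204 204 203
 202 200 199 196 194 190 186 182 176 168 158 147 136 127 123 124 131 141
 152 162 170 176 179 181 182]
[131 133 137 144 154 167 178 186 189 188 185 182 182 184 185 186 185 183
 182 183 186 187 185 180 172 163 155 150 148 148 149 150 150 147 142 135
 126 119 115 116 123 134 146 157 165]
```

>>> jog_arm(
  motion=[
    {"x": 0.4, "y": -4, "z": 0, "ax": 0, "ay": 0, "az": 0},
    {"x": 0.4, "y": -4, "z": 0, "ax": 0, "ay": 0, "az": 0},
    {"x": 0.4, "y": -4, "z": 0, "ax": 0, "ay": 0, "az": 0},
    {"x": 0.4, "y": -4, "z": 0, "ax": 0, "ay": 0, "az": 0},
    {"x": 0.4, "y": -4, "z": 0, "ax": 0, "ay": 0, "az": 0},
  ],
)

```text
time_s: 11.3
tool_pos: [0.4733, 0.2699, 0.2048]
tool_rot: [180.0, 0.0, -170.3]
force: [0.6, 0.0, -0.2]
grip_width: 0.039
grasp_force: 0.0
```

>>> jog_arm(
  motion=[
    {"x": 0.4, "y": -4, "z": 0, "ax": 0, "ay": 0, "az": 0},
    {"x": 0.35, "y": -4, "z": 0, "ax": 0, "ay": 0, "az": 0},
    {"x": 0, "y": 0, "z": 3, "ax": 0, "ay": 0, "az": 0},
    {"x": 0, "y": 0, "z": 3, "ax": 0, "ay": 0, "az": 0},
    {"x": 0, "y": 0, "z": 0, "ax": 0, "ay": 0, "az": 0},
  ],
)

```text
time_s: 11.8
tool_pos: [0.4766, 0.1899, 0.1411]
tool_rot: [-179.9, -0.4, -170.4]
force: [-1.3, -0.2, -0.4]
grip_width: 0.039
grasp_force: 0.0
```

>>> jog_arm(
  motion=[
    {"x": 0, "y": 0, "z": 2, "ax": 0, "ay": 0, "az": 0},
    {"x": 0, "y": 0, "z": 2, "ax": 0, "ay": 0, "az": 0},
    {"x": 0, "y": 0, "z": 1, "ax": 0, "ay": 0, "az": 0},
    {"x": 0, "y": 0, "z": 0, "ax": 0, "ay": 0, "az": 0},
    {"x": 0, "y": 0, "z": 0, "ax": 0, "ay": 0, "az": 0},
  ],
)

```text
time_s: 12.3
tool_pos: [0.48, 0.192, 0.0957]
tool_rot: [180.0, 0.1, -170.3]
force: [0.2, -0.1, -0.1]
grip_width: 0.0391
grasp_force: 0.0
```

Run:
```python
from h import *
b=env.read_camera("side")[170:250,260:340,::-1]
cv2.imwrite("pics/c4.png",cv2.resize(b,(560,560),interpolation=cv2.INTER_CUBIC))
o=env.get_obs();print(o["tool_pos"],o["tool_rot"])
t=np.load("t.npy");c,s=np.cos(t[2]),np.sin(t[2]);d=o["tool_pos"][:2]-t[:2];print(c*d[0]+s*d[1],-s*d[0]+c*d[1])
```

```text
[0.48020937 0.19200802 0.0959146 ] [ 1.79963302e+02  1.11646867e-01 -1.70328160e+02]
-0.06796883911082371 0.04098114972536881
```

View pics/c4.png

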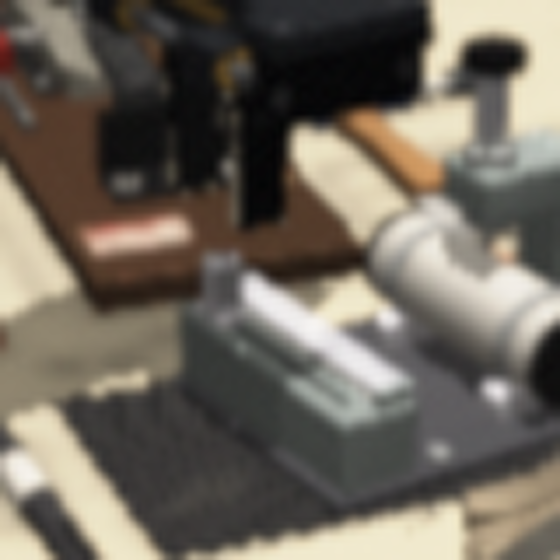

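The two fingertips straddle the tab line in the side view, at crop (205,185) and (260,220) with the tab top at (222,258). I'll shift 2 mm in -x, then descend.

>>> jog_arm(
  motion=[
    {"x": 0.2, "y": 0, "z": 0, "ax": 0, "ay": 0, "az": 0},
    {"x": 0, "y": 0, "z": 1.3, "ax": 0, "ay": 0, "az": 0},
    {"x": 0, "y": 0, "z": 1.3, "ax": 0, "ay": 0, "az": 0},
    {"x": 0, "y": 0, "z": 1, "ax": 0, "ay": 0, "az": 0},
    {"x": 0, "y": 0, "z": 0.5, "ax": 0, "ay": 0, "az": 0},
  ],
)

```text
time_s: 12.85
tool_pos: [0.4762, 0.1906, 0.0516]
tool_rot: [-179.9, -0.2, -170.3]
force: [-0.1, -0.9, -1.0]
grip_width: 0.0393
grasp_force: 0.0
```

>>> jog_arm(
  motion=[
    {"x": 0, "y": 0, "z": 0, "ax": 0, "ay": 0, "az": 0},
    {"x": 0, "y": 0, "z": 0, "ax": 0, "ay": 0, "az": 0},
    {"x": 0, "y": 0, "z": 0, "ax": 0, "ay": 0, "az": 0},
    {"x": 0, "y": 0, "z": 0, "ax": 0, "ay": 0, "az": 0},
    {"x": 0, "y": 0, "z": 0, "ax": 0, "ay": 0, "az": 0},
  ],
  claw=-1,
  squeeze=6,
)

```text
time_s: 13.35
tool_pos: [0.4777, 0.1919, 0.054]
tool_rot: [179.9, 0.1, -170.3]
force: [0.6, 0.9, 0.8]
grip_width: 0.012
grasp_force: 6.0
```

>>> jog_arm(
  motion=[
    {"x": 0, "y": 0, "z": 0, "ax": 0, "ay": 0, "az": 0},
    {"x": 0, "y": 0, "z": 0, "ax": 0, "ay": 0, "az": 0},
    {"x": 0, "y": 0, "z": 0, "ax": 0, "ay": 0, "az": 0},
    {"x": 0, "y": 0, "z": 0, "ax": 0, "ay": 0, "az": 0},
    {"x": 0, "y": 0, "z": 0, "ax": 0, "ay": 0, "az": 0},
  ],
)

```text
time_s: 13.85
tool_pos: [0.4778, 0.1914, 0.054]
tool_rot: [180.0, 0.1, -170.3]
force: [1.2, 1.4, 3.2]
grip_width: 0.0121
grasp_force: 6.0
```

>>> jog_arm(
  motion=[
    {"x": 0, "y": -0.6, "z": 0, "ax": 0, "ay": 0, "az": 0},
    {"x": 0, "y": -0.6, "z": 0, "ax": 0, "ay": 0, "az": 0},
    {"x": 0, "y": -0.6, "z": 0, "ax": 0, "ay": 0, "az": 0},
    {"x": 0, "y": -0.6, "z": 0, "ax": 0, "ay": 0, "az": 0},
    {"x": 0, "y": -0.6, "z": 0, "ax": 0, "ay": 0, "az": 0},
  ],
)

```text
time_s: 14.35
tool_pos: [0.4832, 0.1609, 0.054]
tool_rot: [180.0, 0.1, -170.4]
force: [1.1, 2.1, 4.1]
grip_width: 0.0119
grasp_force: 6.0
```

>>> jog_arm(
  motion=[
    {"x": 0, "y": -0.6, "z": 0, "ax": 0, "ay": 0, "az": 0},
    {"x": 0, "y": -0.6, "z": 0, "ax": 0, "ay": 0, "az": 0},
    {"x": 0, "y": -0.6, "z": 0, "ax": 0, "ay": 0, "az": 0},
    {"x": 0, "y": -0.43, "z": 0, "ax": 0, "ay": 0, "az": 0},
    {"x": 0, "y": 0, "z": 0, "ax": 0, "ay": 0, "az": 0},
  ],
)

```text
time_s: 14.85
tool_pos: [0.4872, 0.1381, 0.054]
tool_rot: [-180.0, 0.1, -170.4]
force: [2.2, -0.1, 5.2]
grip_width: 0.0118
grasp_force: 6.0
```

>>> jog_arm(
  motion=[
    {"x": 0, "y": 0, "z": 0, "ax": 0, "ay": 0, "az": 0},
    {"x": 0, "y": 0, "z": 0, "ax": 0, "ay": 0, "az": 0},
    {"x": 0, "y": 0, "z": 0, "ax": 0, "ay": 0, "az": 0},
    {"x": 0, "y": 0, "z": 0, "ax": 0, "ay": 0, "az": 0},
    {"x": 0, "y": 0, "z": 0, "ax": 0, "ay": 0, "az": 0},
  ],
)

```text
time_s: 15.35
tool_pos: [0.4871, 0.1381, 0.054]
tool_rot: [-179.9, 0.1, -170.4]
force: [2.6, -1.0, 6.3]
grip_width: 0.0117
grasp_force: 6.0
```

>>> jog_arm(
  motion=[
    {"x": 0, "y": 0, "z": 0, "ax": 0, "ay": 0, "az": 0},
    {"x": 0, "y": 0, "z": 0, "ax": 0, "ay": 0, "az": 0},
    {"x": 0, "y": 0, "z": 0, "ax": 0, "ay": 0, "az": 0},
    {"x": 0, "y": 0, "z": 0, "ax": 0, "ay": 0, "az": 0},
    {"x": 0, "y": 0, "z": 0, "ax": 0, "ay": 0, "az": 0},
  ],
  claw=-0.1,
)

```text
time_s: 15.85
tool_pos: [0.4858, 0.1394, 0.0533]
tool_rot: [-180.0, -0.0, -170.3]
force: [0.5, -0.1, -0.4]
grip_width: 0.0377
grasp_force: 0.0
```

>>> jog_arm(
  motion=[
    {"x": 0, "y": 0, "z": -2, "ax": 0, "ay": 0, "az": 0},
    {"x": 0, "y": 0, "z": -3, "ax": 0, "ay": 0, "az": 0},
    {"x": 0, "y": 0, "z": -3, "ax": 0, "ay": 0, "az": 0},
    {"x": 0, "y": 0, "z": -4, "ax": 0, "ay": 0, "az": 0},
    {"x": 0, "y": 0, "z": -3, "ax": 0, "ay": 0, "az": 0},
  ],
)

```text
time_s: 16.35
tool_pos: [0.4865, 0.1397, 0.2058]
tool_rot: [180.0, 0.1, -170.3]
force: [0.6, 0.4, -0.1]
grip_width: 0.0394
grasp_force: 0.0
```

>>> jog_arm(
  motion=[
    {"x": 0, "y": 4, "z": 0, "ax": 0, "ay": 0, "az": 0},
    {"x": 0, "y": 4.5, "z": 0, "ax": 0, "ay": 0, "az": 0},
    {"x": 0, "y": 4.5, "z": 0, "ax": 0, "ay": 0, "az": 0},
    {"x": 0, "y": 4.5, "z": 0, "ax": 0, "ay": 0, "az": 0},
    {"x": 0, "y": 4.5, "z": 0, "ax": 0, "ay": 0, "az": 0},
  ],
)

```text
time_s: 16.85
tool_pos: [0.4486, 0.3581, 0.2036]
tool_rot: [180.0, 0.0, -170.3]
force: [0.7, 0.5, 0.6]
grip_width: 0.0393
grasp_force: 0.0
```

>>> jog_arm(
  motion=[
    {"x": 0, "y": 4.5, "z": 0, "ax": 0, "ay": 0, "az": 0},
    {"x": 0, "y": 4.5, "z": 0, "ax": 0, "ay": 0, "az": 0},
    {"x": 0, "y": 3, "z": 0, "ax": 0, "ay": 0, "az": 0},
    {"x": 0, "y": 0, "z": 0, "ax": 0, "ay": 0, "az": 0},
    {"x": 0, "y": 0, "z": 0, "ax": 0, "ay": 0, "az": 0},
  ],
)

```text
time_s: 17.35
tool_pos: [0.4287, 0.4748, 0.2028]
tool_rot: [-179.9, -0.0, -170.3]
force: [1.2, -0.5, -0.3]
grip_width: 0.039
grasp_force: 0.0
```

Run:
```python
from m import *
a=np.mean([env.read_camera("top")[:,:,::-1].astype(float) for _ in range(20)],0);np.save("a3.npy",a)
cv2.imwrite("pics/c5.png",cv2.resize(np.clip(a[215:260,280:350],0,255).astype(np.uint8),(770,495),interpolation=cv2.INTER_CUBIC))
print(env.get_obs()["tool_pos"])
g=a.mean(2);t=np.load("t.npy");ys=np.arange(-50,30,1)/1e3
card=np.mean([prof(g,x,.044,ys,t) for x in(-.056,-.053,-.050)],0)
m=(ys>-.03)&(ys<.005);w=np.clip(np.median(card[m])-card[m]-3,0,None);print("pointer",1e3*(w*ys[m]).sum()/w.sum())
for z,xs in((.07,(-.074,-.0705,-.067)),(.07,(-.078,-.076)),(.07,(-.065,-.063))):
    p=np.mean([prof(g,x,z,ys,t) for x in xs],0);print(p.round().astype(int)[15:65])
```

```text
[0.42907898 0.47480701 0.20358697]
pointer -11.619427839585578
[134 135 136 137 139 143 149 158 169 180 190 197 200 201 200 199 195 191
 187 184 183 185 188 190 188 183 174 165 157 150 144 140 137 134 132 131
 131 130 130 130 130 131 131 132 133 133 134 134 134 133]
[132 131 130 129 130 131 134 138 143 147 151 153 154 154 153 153 152 152
 151 152 153 154 154 152 148 143 137 131 126 121 118 117 118 120 122 125
 127 129 131 132 133 133 133 133 132 131 130 129 129 129]
[150 150 151 152 152 153 156 160 166 173 180 185 188 190 189 188 186 182
 178 175 173 174 176 176 173 168 161 154 148 145 143 144 145 147 148 150
 151 152 152 152 152 152 152 152 152 153 153 154 154 154]
```

View pics/c5.png

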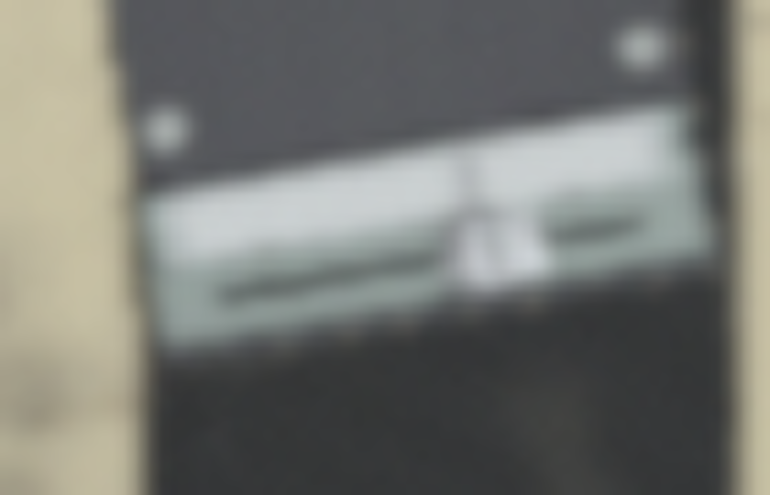

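The pointer is at crop (467,185). The tab's bright body spans crop x from 445 to 552, centred near (500,255), so it looks a few mm too far towards -y. I'll measure it using the difference image.

Run:
```python
from m import *
g2=np.load("a2.npy").mean(2);g3=np.load("a3.npy").mean(2);d=g3-g2;t=np.load("t.npy")
c=env.camera_params("top")["extrinsics"];print("cam",-c[:3,:3].T@c[:3,3])
def cross(p,ys):
    k=p.argmax();h=p.max()/2
    i=np.where(p>h)[0];i0,i1=i[0],i[-1]
    a=ys[i0-1]+(h-p[i0-1])/(p[i0]-p[i0-1])*5e-4;b=ys[i1]+(p[i1]-h)/(p[i1]-p[i1+1])*5e-4
    return np.round([1e3*a,1e3*b,500*(a+b)],1)
for z in(.046,.07):
  for x in(-.078,-.074,-.070,-.066,-.062):
    n=np.arange(-45,10,.5)/1e3;o=np.arange(15,63,.5)/1e3
    print(z,x,cross(prof(d,x,z,n,t),n),cross(prof(-d,x,z,o,t),o))
# refine housing ends
ys=np.arange(-80,80,.5)/1e3
for x in(-.076,-.07,-.064):
    p=prof(g3,x,.042,ys,t);e=np.abs(np.gradient(p));
    L=(ys<-.055);R=(ys>.055);print(x,ys[L][e[L].argmax()],ys[R][e[R].argmax()])
n=np.arange(-40,5,2)/1e3
print(n*1e3)
for x in(-.078,-.074,-.070,-.066,-.062):print(prof(d,x,.046,n,t).round().astype(int))
```

```text
cam [0.47560163 0.1177868  1.06639646]
0.046 -0.078 [-25.3 -10.6 -17.9] [40.1 52.1 46.1]
0.046 -0.074 [-27.2  -8.8 -18. ] [32.  51.1 41.6]
0.046 -0.07 [-27.2  -6.2 -16.7] [30.9 50.  40.5]
0.046 -0.066 [-26.3  -7.7 -17. ] [30.7 49.6 40.2]
0.046 -0.062 [-26.2 -16.4 -21.3] [30.9 42.8 36.9]
0.07 -0.078 [-25.7 -11.  -18.3] [38.3 50.  44.2]
0.07 -0.074 [-27.3  -9.2 -18.3] [30.4 49.2 39.8]
0.07 -0.07 [-27.2  -6.7 -17. ] [29.4 48.  38.7]
0.07 -0.066 [-26.2  -8.6 -17.4] [29.3 47.6 38.5]
0.07 -0.062 [-26.4 -17.6 -22. ] [29.6 39.8 34.7]Traceback (most recent call last):
  File "<stdin>", line 16, in <module>
  File "m.py", line 4, in prof
    P=np.array([proj(W((x,y,z),t),"top") for y in ys]);return map_coordinates(g,[P[:,1],P[:,0]],order=3)
                ~~~~^^^^^^^^^^^^^^^^^^^^
  File "h.py", line 5, in proj
    c=env.camera_params(n);q=c["extrinsics"]@np.r_[P,1.]
ValueError: time passes only in moves, steps and waits
```

>>> jog_arm(
  motion=[
    {"x": 0, "y": -4.5, "z": 0, "ax": 0, "ay": 0, "az": 0},
    {"x": 0, "y": -4.5, "z": 0, "ax": 0, "ay": 0, "az": 0},
    {"x": 0, "y": -4.5, "z": 0, "ax": 0, "ay": 0, "az": 0},
    {"x": 0, "y": -4.5, "z": 0, "ax": 0, "ay": 0, "az": 0},
    {"x": 0, "y": -4.5, "z": 0, "ax": 0, "ay": 0, "az": 0},
  ],
)

```text
time_s: 18.85
tool_pos: [0.467, 0.2512, 0.2038]
tool_rot: [180.0, 0.0, -170.3]
force: [1.1, -1.1, -0.4]
grip_width: 0.0391
grasp_force: 0.0
```

>>> jog_arm(
  motion=[
    {"x": 0, "y": -4.5, "z": 0, "ax": 0, "ay": 0, "az": 0},
    {"x": 0, "y": -4.5, "z": 0, "ax": 0, "ay": 0, "az": 0},
    {"x": -0.1, "y": -2.6, "z": 0, "ax": 0, "ay": 0, "az": 0},
    {"x": 0, "y": 0, "z": 4, "ax": 0, "ay": 0, "az": 0},
    {"x": 0, "y": 0, "z": 4, "ax": 0, "ay": 0, "az": 0},
  ],
)

```text
time_s: 19.35
tool_pos: [0.489, 0.138, 0.1243]
tool_rot: [179.9, 0.3, -170.5]
force: [0.6, 0.6, -0.4]
grip_width: 0.0392
grasp_force: 0.0
```

>>> jog_arm(
  motion=[
    {"x": 0, "y": 0, "z": 0, "ax": 0, "ay": 0, "az": 0},
    {"x": 0, "y": 0, "z": 0, "ax": 0, "ay": 0, "az": 0},
    {"x": 0, "y": 0, "z": 0, "ax": 0, "ay": 0, "az": 0},
    {"x": 0, "y": 0, "z": 0, "ax": 0, "ay": 0, "az": 0},
    {"x": 0, "y": 0, "z": 0, "ax": 0, "ay": 0, "az": 0},
  ],
)

```text
time_s: 19.85
tool_pos: [0.4883, 0.1394, 0.1251]
tool_rot: [180.0, 0.2, -170.3]
force: [0.6, -0.2, 0.8]
grip_width: 0.0392
grasp_force: 0.0
```

>>> jog_arm(
  motion=[
    {"x": 0.1, "y": -0.1, "z": 2.5, "ax": 0, "ay": 0, "az": 0},
    {"x": 0, "y": 0, "z": 2.5, "ax": 0, "ay": 0, "az": 0},
    {"x": 0, "y": 0, "z": 1.5, "ax": 0, "ay": 0, "az": 0},
    {"x": 0, "y": 0, "z": 0.6, "ax": 0, "ay": 0, "az": 0},
    {"x": 0, "y": 0, "z": 0, "ax": 0, "ay": 0, "az": 0},
  ],
)

```text
time_s: 20.35
tool_pos: [0.4863, 0.1376, 0.0524]
tool_rot: [-180.0, -0.0, -170.3]
force: [0.8, 0.1, -0.2]
grip_width: 0.0392
grasp_force: 0.0
```

>>> jog_arm(
  motion=[
    {"x": 0, "y": 0, "z": 0, "ax": 0, "ay": 0, "az": 0},
    {"x": 0, "y": 0, "z": 0, "ax": 0, "ay": 0, "az": 0},
    {"x": 0, "y": 0, "z": 0, "ax": 0, "ay": 0, "az": 0},
    {"x": 0, "y": 0, "z": 0, "ax": 0, "ay": 0, "az": 0},
    {"x": 0, "y": 0, "z": 0, "ax": 0, "ay": 0, "az": 0},
  ],
  claw=-1,
)

```text
time_s: 20.85
tool_pos: [0.4868, 0.1378, 0.053]
tool_rot: [180.0, 0.0, -170.3]
force: [-0.4, -0.7, 1.3]
grip_width: 0.0118
grasp_force: 6.0
```

>>> jog_arm(
  motion=[
    {"x": 0, "y": 0, "z": 0, "ax": 0, "ay": 0, "az": 0},
    {"x": 0, "y": 0, "z": 0, "ax": 0, "ay": 0, "az": 0},
    {"x": 0, "y": 0, "z": 0, "ax": 0, "ay": 0, "az": 0},
    {"x": 0, "y": 0, "z": 0, "ax": 0, "ay": 0, "az": 0},
    {"x": 0, "y": 0, "z": 0, "ax": 0, "ay": 0, "az": 0},
  ],
)

```text
time_s: 21.35
tool_pos: [0.4868, 0.1378, 0.053]
tool_rot: [180.0, 0.0, -170.3]
force: [-1.2, -0.4, 5.6]
grip_width: 0.012
grasp_force: 6.0
```

>>> jog_arm(
  motion=[
    {"x": 0, "y": 0.13, "z": 0, "ax": 0, "ay": 0, "az": 0},
    {"x": 0, "y": 0.13, "z": 0, "ax": 0, "ay": 0, "az": 0},
    {"x": 0, "y": 0.13, "z": 0, "ax": 0, "ay": 0, "az": 0},
    {"x": 0, "y": 0.13, "z": 0, "ax": 0, "ay": 0, "az": 0},
    {"x": 0, "y": 0, "z": 0, "ax": 0, "ay": 0, "az": 0},
  ],
)

```text
time_s: 21.85
tool_pos: [0.486, 0.1424, 0.053]
tool_rot: [-180.0, 0.0, -170.3]
force: [-0.8, -1.4, 6.9]
grip_width: 0.012
grasp_force: 6.0
```

>>> jog_arm(
  motion=[
    {"x": 0, "y": 0, "z": 0, "ax": 0, "ay": 0, "az": 0},
    {"x": 0, "y": 0, "z": 0, "ax": 0, "ay": 0, "az": 0},
    {"x": 0, "y": 0, "z": 0, "ax": 0, "ay": 0, "az": 0},
    {"x": 0, "y": 0, "z": 0, "ax": 0, "ay": 0, "az": 0},
    {"x": 0, "y": 0, "z": 0, "ax": 0, "ay": 0, "az": 0},
  ],
)

```text
time_s: 22.35
tool_pos: [0.486, 0.1424, 0.053]
tool_rot: [-180.0, 0.0, -170.4]
force: [-0.7, -1.1, 5.8]
grip_width: 0.0121
grasp_force: 6.0
```

>>> jog_arm(
  motion=[
    {"x": 0, "y": 0.06, "z": 0, "ax": 0, "ay": 0, "az": 0},
    {"x": 0, "y": 0, "z": 0, "ax": 0, "ay": 0, "az": 0},
    {"x": 0, "y": 0, "z": 0, "ax": 0, "ay": 0, "az": 0},
    {"x": 0, "y": 0, "z": 0, "ax": 0, "ay": 0, "az": 0},
    {"x": 0, "y": 0, "z": 0, "ax": 0, "ay": 0, "az": 0},
  ],
)

```text
time_s: 22.85
tool_pos: [0.4859, 0.1429, 0.053]
tool_rot: [-180.0, 0.0, -170.4]
force: [0.0, -0.4, 5.3]
grip_width: 0.0121
grasp_force: 6.0
```

>>> jog_arm(
  motion=[
    {"x": 0, "y": 0, "z": 0, "ax": 0, "ay": 0, "az": 0},
    {"x": 0, "y": 0, "z": 0, "ax": 0, "ay": 0, "az": 0},
    {"x": 0, "y": 0, "z": 0, "ax": 0, "ay": 0, "az": 0},
    {"x": 0, "y": 0, "z": 0, "ax": 0, "ay": 0, "az": 0},
    {"x": 0, "y": 0, "z": 0, "ax": 0, "ay": 0, "az": 0},
  ],
  claw=-0.1,
)

```text
time_s: 23.35
tool_pos: [0.4854, 0.1434, 0.0524]
tool_rot: [-180.0, -0.0, -170.3]
force: [0.3, 0.0, 0.3]
grip_width: 0.0376
grasp_force: 0.0
```

>>> jog_arm(
  motion=[
    {"x": 0, "y": 0, "z": -2, "ax": 0, "ay": 0, "az": 0},
    {"x": 0, "y": 0, "z": -3, "ax": 0, "ay": 0, "az": 0},
    {"x": 0, "y": 0, "z": -3, "ax": 0, "ay": 0, "az": 0},
    {"x": 0, "y": 0, "z": -4, "ax": 0, "ay": 0, "az": 0},
    {"x": 0, "y": 0, "z": -3, "ax": 0, "ay": 0, "az": 0},
  ],
)

```text
time_s: 23.85
tool_pos: [0.4859, 0.1434, 0.2049]
tool_rot: [180.0, 0.1, -170.3]
force: [0.4, 0.1, 1.0]
grip_width: 0.0392
grasp_force: 0.0
```

>>> jog_arm(
  motion=[
    {"x": 0, "y": 4, "z": 0, "ax": 0, "ay": 0, "az": 0},
    {"x": 0, "y": 4.5, "z": 0, "ax": 0, "ay": 0, "az": 0},
    {"x": 0, "y": 4.5, "z": 0, "ax": 0, "ay": 0, "az": 0},
    {"x": 0, "y": 4.5, "z": 0, "ax": 0, "ay": 0, "az": 0},
    {"x": 0, "y": 4.5, "z": 0, "ax": 0, "ay": 0, "az": 0},
  ],
)

```text
time_s: 24.35
tool_pos: [0.4481, 0.3619, 0.2026]
tool_rot: [180.0, 0.0, -170.3]
force: [0.8, 0.4, 0.5]
grip_width: 0.0392
grasp_force: 0.0
```

>>> jog_arm(
  motion=[
    {"x": 0, "y": 4.5, "z": 0, "ax": 0, "ay": 0, "az": 0},
    {"x": 0, "y": 4.5, "z": 0, "ax": 0, "ay": 0, "az": 0},
    {"x": 0, "y": 3, "z": 0, "ax": 0, "ay": 0, "az": 0},
    {"x": 0, "y": 0, "z": 0, "ax": 0, "ay": 0, "az": 0},
    {"x": 0, "y": 0, "z": 0, "ax": 0, "ay": 0, "az": 0},
  ],
)

```text
time_s: 24.85
tool_pos: [0.4281, 0.4786, 0.2019]
tool_rot: [-179.9, -0.0, -170.3]
force: [0.5, -1.7, 0.5]
grip_width: 0.0395
grasp_force: 0.0
```

```bash
sed -i 's/^def proj/_C={n:env.camera_params(n) for n in("top","side")}\ndef proj/; s/c=env.camera_params(n);/c=_C[n];/' h.py
python3 - <<'E'
from m import *
a=np.mean([env.read_camera("top")[:,:,::-1].astype(float) for _ in range(20)],0);np.save("a4.npy",a)
b=np.mean([env.read_camera("side")[:,:,::-1].astype(float) for _ in range(10)],0);np.save("b4.npy",b)
u=lambda i,s:cv2.resize(np.clip(i,0,255).astype(np.uint8),s,interpolation=cv2.INTER_CUBIC)
cv2.imwrite("pics/c6.png",np.hstack([u(a[220:255,300:340],(400,350)),u(b[205:240,285:325],(400,350))]))
print(env.get_obs()["tool_pos"])
g2=np.load("a2.npy").mean(2);g3=np.load("a3.npy").mean(2);g4=a.mean(2);t=np.load("t.npy")
def cross(p,ys):
    h=p.max()/2;i=np.where(p>h)[0];i0,i1=i[0],i[-1];q=ys[1]-ys[0]
    A=ys[i0-1]+(h-p[i0-1])/(p[i0]-p[i0-1])*q;B=ys[i1]+(p[i1]-h)/(p[i1]-p[i1+1])*q
    return np.round([1e3*A,1e3*B,500*(A+B)],1)
n=np.arange(-45,25,.5)/1e3
for x in(-.074,-.072,-.07,-.068,-.066):print(x,cross(prof(g3-g2,x,.046,n,t),n),cross(prof(g4-g2,x,.046,n,t),n))
card=np.mean([prof(g4,x,.044,n,t) for x in(-.056,-.053,-.050)],0)
m=(n>-.03)&(n<.005);w=np.clip(np.median(card[m])-card[m]-3,0,None);print("pointer",1e3*(w*n[m]).sum()/w.sum())
k=np.arange(-35,20,2)/1e3;print((k*1e3).astype(int))
for x in(-.078,-.074,-.070,-.066,-.062):print(prof(g4-g2,x,.046,k,t).round().astype(int))
ys=np.arange(-80,80,.5)/1e3
for x in(-.076,-.064):
    e=np.abs(np.gradient(prof(g4,x,.042,ys,t)));L=ys<-.055;R=ys>.055;print(x,ys[L][e[L].argmax()],ys[R][e[R].argmax()])
E
```

```text
[0.42844388 0.47856583 0.20262136]
-0.074 [-27.2  -8.8 -18. ] [-21.2  -3.8 -12.5]
-0.072 [-27.4  -7.5 -17.4] [-21.8  -3.2 -12.5]
-0.07 [-27.2  -6.2 -16.7] [-22.2  -2.1 -12.2]
-0.068 [-26.8  -6.3 -16.6] [-22.1  -1.9 -12. ]
-0.066 [-26.3  -7.7 -17. ] [-21.9  -2.6 -12.3]
pointer -11.562123103133812
[-35 -33 -31 -29 -27 -25 -23 -21 -19 -17 -15 -13 -11  -9  -7  -5  -3  -1
   1   3   5   7   9  11  13  15  17  19]
[ 0  0  0 -1 -2 -3 -1  6 14 21 25 22 14  8  5  7 11 10  4 -2 -1  0  0 -1
  0  1  0 -1]
[-1 -1  1 -1 -1  1 10 28 42 50 52 49 41 36 35 32 22 10  2 -3 -3 -1  1  1
  0  0  0  0]
[ 1  0  0  1  1  8 29 55 73 78 79 77 71 72 77 72 51 26  8  1  0  0  0  0
  0  0  0  0]
[-2 -2 -1 -1 -1  4 20 40 54 57 58 57 54 54 61 55 36 15  4  0 -1 -1  1  0
 -1 -1  0  0]
[  0   0   0   0   0   0   2   7  12  14  18  22  20  19  18  10  -5 -18
 -18 -11  -6  -2   0   0   0   0   0  -1]
-0.076 -0.0715 0.069
-0.064 -0.0725 0.07
```

View pics/c6.png

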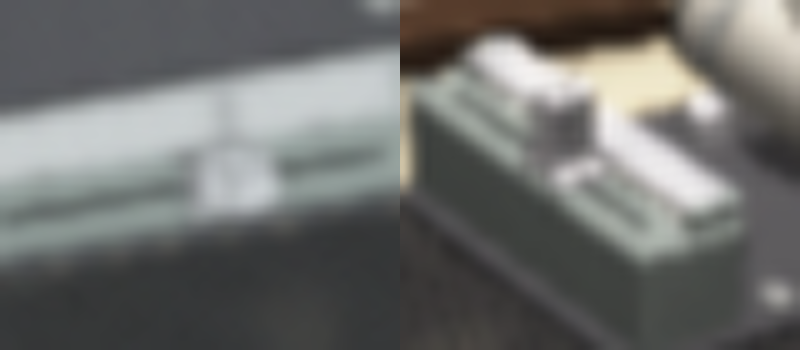

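The tab's centre measures about -12.2 to -11.2 mm and the pointer -11.6 mm, so they stand level within the measuring error. The crop shows the same: pointer at (228,105), tab at (237,183) along the tilted perpendicular. The cap is up and the arm is clear.

```bash
python3 -c "
from cell import env
print(env.sign_off())"
```

```text
the job is handed in; nothing more can be done
None
```

I pressed the needle onto the copper with about 10 N for more than half a second, let the cap spring back, and slid the tab level with the pointer to within about 1 mm. The needle travelled about 11 mm, so with the 3 mm gap above the lagging it is about 8 mm thick. The job is handed in; no verdict came back.

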